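# Cover the tomatoes, then open the sanitiser tablets

## Task

The counter is about to be sanitised, so first cover the food: pick up the loose pale lid with the black handle and set it down squarely on the open pan of tomatoes, seated all round, and let go of it. Then open the bottle of sanitiser tablets: grip its red safety cap, press it straight down and, keeping it pressed, twist it anticlockwise by about a sixth of a turn, then lift it off. Finish still holding the cap level, straight over the open bottle and roughly 5 cm clear of its mouth; leave everything else on the counter where it stands.

Things in the scene. Friction and masses are not known exactly. Their poses are not given: they have to be found in the camera images.
- lid_handle (a point): centre of the black grip bar on the loose lid. The bar runs along the lid's x: 74 mm long (58 mm free between its end posts), 10 mm wide in y, 10 mm high. Its centre is 27 mm above the lid's top face, 30 mm above the underside of the lid's flange, 37 mm above the underside of its recessed panel. x along the bar, z up.
- pan_mouth (a point): centre of the open tomato pan's mouth, level with its flange's top, 84 mm above the counter. Flange 176 (x) by 108 mm (y); opening 154 x 86 mm, 5 mm more all round than the lid's panel. Fixed in a steel stand (200 x 240 x 80 mm) beside a pan that already has such a lid, its bar 119 mm high. Lid seated: its grip bar's centre is 30 mm above this point. x along the pan's long side, z up.
- bottle_mouth (a point): centre of the rim of the tablet bottle's mouth, 150 mm above the counter, hidden in the cap while that is on. z up.
- cap_mid (a point): centre (half-way up) of the red safety cap on the bottle: round, ribbed, 52 mm across, 30 mm high, so its top is 15 mm above this point and its skirt ends 15 mm below it. Closed, this point is 147 mm above the counter (3 mm below the level of bottle_mouth). z up; its yaw equals the bottle's while closed.
- cap: the cap as a body, 50 g; origin 15 mm below cap_mid. Bayonet: three tabs inside sit in catches under lugs on the neck. Pushed down by over 4.3 mm and kept so, it turns anticlockwise seen from above (not clockwise); from 0.75 rad on it is free to lift straight off; an end stop comes at about 1.5 rad, so turn about 1.1 rad.
- lid: the loose rectangular food-pan lid, pale plastic with a black handle, 0.15 kg, lying flat on the counter; origin under its centre, 37 mm below lid_handle. Flange 174 mm (x) by 106 mm (y), 3 mm thick; recessed panel 144 x 76 mm, reaching 7 mm below the flange, drops into the pan's mouth. It fits either way round.
- bottle: white round tablet bottle with green label, 76 mm across; origin on the counter on its axis, 150 mm below bottle_mouth. Shoulder at 104 to 119 mm, neck 34 mm across above that. It sits tight in a steel cup (83 mm across, 45 mm high) on a 100 mm square plate screwed to the counter: it neither turns nor lifts.
- bowl_near: empty kraft-paper bowl, 145 mm across, 57 mm high; origin under its centre. To be left alone.
- bowl_far: empty kraft-paper bowl, 145 mm across, 57 mm high; origin under its centre. To be left alone.
- cups: stack of kraft-paper cups, 80 mm across, 141 mm high; origin under its centre. To be left alone.
- tub: white closed plastic tub, 116 x 116 x 75 mm; origin under its centre. To be left alone.
- jug: pale plastic measuring jug, 116 mm across, 165 mm high, its handle reaching 99 mm to its y; origin under its centre. To be left alone.
- spray: white and blue spray bottle, 72 mm across, 224 mm high, its nozzle reaching 65 mm to its -x; origin under its centre. To be left alone.
- sauce: yellow squeeze bottle, 54 mm across, 185 mm high; origin under its centre. To be left alone.
- spatula: steel spatula lying flat along its x; origin under its centre. To be left alone.
- cap_liner (a joint): the cap's inner spring liner, bearing on the bottle's rim: 0 m extended (cap at rest, up), 0.006 m when the cap is pushed fully down. The push needed is about 6 N to start it moving and 10 N at full travel, where it bottoms out.
Things that resemble listed ones, but are neither listed nor needed, are in the scene too. What is shaped like the bottle but yellow is not meant.

How it is judged:
On the way, in this order (a step that is already met when the one before it is completed fails the run):
1. the lid is seated on the open pan and let go (horizontal distance between lid_handle and pan_mouth below 0.008 m and z of lid_handle in the frame of pan_mouth below 0.0335 m and angle between the x axis of lid_handle and the x axis of pan_mouth, either way round below 0.12 rad and angle between lid_handle's own z axis and vertical below 0.03 rad and contact force between lid and the fingers below 0.05 N), for 0.2 s.
2. the cap, pressed down at least 3.5 mm, is turned past its catch on the bottle (z of cap_mid in the frame of bottle below 0.1435 m and horizontal distance between cap_mid and bottle_mouth below 0.004 m and angle between the x axis of cap_mid and the x axis of bottle, either way round above 0.25 rad), for 0.05 s.
At the end, for the whole second after the job is handed in: Lid seated and level on the open pan (centres within 8 mm, square within 0.12 rad), untouched. Cap gripped at rest, level within 0.25 rad, clear of the bottle, within 30 mm of its axis, cap centre 45 to 135 mm above the bottle's mouth (horizontal distance between lid_handle and pan_mouth below 0.008 m and z of lid_handle in the frame of pan_mouth below 0.0335 m and angle between the x axis of lid_handle and the x axis of pan_mouth, either way round below 0.12 rad and angle between lid_handle's own z axis and vertical below 0.03 rad and contact force between lid and the arm below 0.05 N and contact force between cap and the fingers above 2 N and contact force between cap and bottle below 0.05 N and z of cap_mid in the frame of bottle_mouth between 0.045 and 0.135 m and horizontal distance between cap_mid and bottle_mouth below 0.03 m and angle between cap_mid's own z axis and vertical below 0.25 rad and linear speed of cap below 0.03 m/s); the arm keeps its last pose, push and grip.
It fails at once if the cap comes off its bottle while the pan is not covered (z of cap_mid in the frame of bottle_mouth above 0.02 m and (horizontal distance between lid_handle and pan_mouth above 0.02 m or z of lid_handle in the frame of pan_mouth above 0.05 m)).
It fails at once if the lid is dropped (falls freely by more than about 2 cm) (linear speed of lid above 0.65 m/s and contact force between lid and the fingers below 0.01 N).
It fails at once if a bystander (bowl, cups, tub, jug, spray, sauce, spatula) is pushed away by over 3 cm or knocked over (distance of any of bowl_near, bowl_far, cups, tub, jug, spray, sauce, spatula from where it was at the start of the episode above 0.03 m or angle between any of bowl_near, bowl_far, cups, tub, jug, spray, sauce's own z axis and vertical above 0.4 rad).
It also fails if it takes over 64 s, if anything falls off the work surface, if the arm or the gripper's body presses on something with over 40 N, if the wrist force passes 120 N, or if a joint passes its speed limit or range.

## Robot

A 6-joint arm with a two-finger parallel gripper is mounted at the origin on the work surface. World frame = base frame: x ahead of the robot, y to its left, z up, the work surface at z = 0. Lengths are in m, angles in rad, forces in N, time in s.
With the tool pointing down it reaches from about 0.275 to 0.875 m from the base axis. Payload 12.5 kg.
Tool frame: the origin (TCP) lies at the centre of the arm's flange, where the gripper is bolted on; the fingertips stand ahead of it and the grasp point (between the pads) lies 155 mm ahead of it (bot.tcp_to_tips is the y of the fingertips in the tool frame, in m); y points along the fingers, z is the direction in which the jaws open and shut, and the axes are right-handed (so a half turn about y gives the same grasp; the last joint's range is limited). The gripper opens to 85 mm and grips with 20 to 120 N. Pads are 22 mm wide; open, the fingers measure 114 mm over their backs; the gripper's body (76 mm by 85 mm) begins 54 mm behind the grasp point. The pads swing forward as they close: fully open they stand 13 mm farther back than shut.
Start: joints at [-1.421, 0.351, 1.652, -0, 1.139, -0.085], TCP at [0.128, -0.535, 0.405] pointing down, gripper open.
Joint ranges: [-2.75, 2.75], [-0.79, 2.1], [0.01, 2.65], [-1.57, 4.71], [0.07, 3.14], [-2.87, 2.87]. Speed limits (rad/s): [2.22, 2.22, 2.79, 3.14, 3.14, 3.14].

## Interface

Orientations are given as a 3x3 rotation matrix whose columns are the frame's x, y, z axes.
In Python, from cell import bot gives the robot as it stands. The module is installed in compiled form; this text tells all that it offers.
- The arm moves only by the tool send_rows, never from a script. Its argument "steps" is a list of rows, each a list of 7 numbers: the finger opening in mm, from 0 to 85.4, then the shift along the world's x, y, z in mm, then the turn, a rotation vector about the world's x, y, z in rad. A call has 1 to 8 rows; each row shifts and turns the pose as measured when the row begins; what a row does not reach is not made up. A row lasts 1/10 s, in which the tool goes at most 50 mm and 8.59 degrees, less where a joint would pass 70% of its speed; a pose out of reach is approached as far as the arm can. A call is refused whole if a number of a shift passes 50 or a number of a turn 0.15, either way. A call with a gripper value outside its range is refused whole. The fingers move at their own pace and stop on an object; the grip force is fixed at half the most. Time passes only in rows, so rows that do not move let the fingers close. It gives the time, the measured TCP pose, the force and the opening at its end, in the units of the state.
- bot.sense(): the state, without advancing time (a new reading comes with each control period).
- bot.snapshot(name): name is "scene" or "top" or "wrist"; returns a dict with "pixels" (400x640x3 uint8, red, green, blue), "intrinsics" (3x3 intrinsics, pixels), "rvec" (rotation vector, rad) and "tvec" (3), from world to camera coordinates, as OpenCV has them. Camera axes: x right, y down, z forward; pixel columns grow to the right and rows downward; lengths in m; the calibration is good to about 2 mm. The wrist camera is an equidistant fisheye: a pixel r from the principal point sees the ray r / f radians off the axis. A picture is of the moment at which its call begins. There is no depth.
- bot.job_done(): hands the job in, once; it reports no verdict.
Trained networks look in the newest picture that a camera, given by its name, has taken for a name from the list of things; names that differ only in an ending like _2 or _b are one class to them, and where a whole thing is asked for, a point or a joint stands for the part that bears it (a point fixed in the world has none). Each returns a list of dicts, best first, with "score" (0 to 1); they miss things now and then, are a little off and sometimes report something else, mostly with a low value. They report only what shows in the picture. A call takes as long as a camera call. They do not tell look-alikes from the thing itself.
- bot.look_for(target, camera): "box" ([left, top, right, bottom] in pixels, round what is visible of it).
- bot.pinpoint(target, camera): "xy" ([column, row] in pixels: a listed point, or the origin of a listed thing).
The state is a dict: "t": time; "joint_positions": joint angles; "joint_velocities": joint speeds; "joint_torque": joint torques, N m; "position": TCP position; "tool_rot": TCP orientation; "wrist_force": force on the tool from outside, world axes, zero at the start; "torque": the same for the moment, N m; "width": finger opening in m.
Only numpy, scipy, OpenCV 4.12 (cv2) and the standard library are available. Lean on these libraries where they do the work, as an engineer would, in place of code of your own. Each camera call takes 0.05 s, during which the arm holds its last target.

## Working session

There is one attempt and no reset: what is moved stays moved. The work goes in short steps, Python scripts to look and compute and a tool call to move; the robot and the scene stay as the last step left them, time stands still between calls to the robot, and variables do not carry over. Pictures are saved under pics/ and viewed, and the job is handed in when it is done.

Besides the shell and the picture viewer there is one more tool, called after ">>>" as name(argument=value, ...) on one line, values as JSON. send_rows: Moves the arm, as the interface text tells. Its arguments: {"type":"object","properties":{"steps":{"type":"array","items":{"type":"array","items":{"type":"number"}}}},"required":["steps"]}

```bash
mkdir -p pics && cat > h.py <<'E'
import numpy as np, cv2
from cell import bot
def snap(n,f=None):
    s=bot.snapshot(n)
    if f: cv2.imwrite('pics/'+f,s['pixels'][:,:,::-1])
    return s
def ray(s,xy,fish=False):
    K=np.array(s['intrinsics'],float);R=cv2.Rodrigues(np.array(s['rvec'],float))[0];t=np.array(s['tvec'],float).ravel()
    x=(xy[0]-K[0,2])/K[0,0];y=(xy[1]-K[1,2])/K[1,1]
    if fish:
        r=np.hypot(x,y); d=np.array([x/r*np.sin(r),y/r*np.sin(r),np.cos(r)]) if r>1e-9 else np.array([0,0,1.])
    else: d=np.array([x,y,1.])
    return -R.T@t, R.T@d
def atz(s,xy,z,fish=False):
    c,d=ray(s,xy,fish); return c+d*(z-c[2])/d[2]
def proj(s,p,fish=False):
    K=np.array(s['intrinsics'],float);R=cv2.Rodrigues(np.array(s['rvec'],float))[0];t=np.array(s['tvec'],float).ravel()
    q=R@np.array(p,float)+t
    if fish:
        r=np.hypot(q[0],q[1]);th=np.arctan2(r,q[2]); return np.array([K[0,0]*q[0]/r*th+K[0,2],K[1,1]*q[1]/r*th+K[1,2]])
    return np.array([K[0,0]*q[0]/q[2]+K[0,2],K[1,1]*q[1]/q[2]+K[1,2]])
E
python3 - <<'E'
from h import *
np.set_printoptions(precision=4,suppress=True)
Z={'lid_handle':.037,'pan_mouth':.084,'cap_mid':.147,'bottle_mouth':.15,'bottle':0}
for n in ['top','scene','wrist']:
    s=snap(n,n+'0.png'); c,d=ray(s,(320,200),n=='wrist'); print(n,c,d,np.array(s['intrinsics'])[0])
    for t in Z:
        for r in bot.pinpoint(t,n)[:4]:
            print(t,np.round(r['score'],2),np.round(r['xy']),atz(s,r['xy'],Z[t],n=='wrist')[:2])
q=bot.sense();print(q['position'],q['tool_rot'],q['width'],q['t'],q['wrist_force'],bot.tcp_to_tips)
E
```

```text
top [ 0.4064 -0.0259  1.6809] [ 0.0919  0.0017 -0.9958] [509.1017   0.     321.8899]
lid_handle 0.58 [349. 210.] [ 0.5236 -0.116 ]
pan_mouth 0.94 [249. 192.] [0.5849 0.1988]
pan_mouth 0.52 [376. 136.] [ 0.7548 -0.2072]
cap_mid 0.72 [424. 232.] [ 0.4417 -0.333 ]
cap_mid 0.43 [271. 267.] [0.3518 0.1281]
bottle_mouth 0.95 [434. 290.] [ 0.2686 -0.353 ]
bottle_mouth 0.71 [427. 230.] [ 0.4483 -0.3408]
bottle 0.85 [421. 288.] [ 0.2628 -0.3449]
bottle 0.61 [419. 232.] [ 0.4449 -0.3469]
scene [1.0893 0.4006 1.071 ] [-0.4749 -0.3768 -0.7953] [392.0098   0.     319.8193]
lid_handle 0.9 [301. 206.] [ 0.5274 -0.1244]
pan_mouth 0.92 [373. 263.] [0.5876 0.1877]
cap_mid 0.63 [264. 139.] [ 0.447  -0.3462]
bottle_mouth 0.92 [264. 139.] [ 0.4462 -0.3423]
bottle_mouth 0.62 [293. 108.] [ 0.2679 -0.3658]
bottle 0.9 [269. 167.] [ 0.4411 -0.3492]
bottle 0.71 [298. 142.] [ 0.2769 -0.3459]
wrist [ 0.1941 -0.5195  0.3739] [-0.2591 -0.0611 -0.9639] [309.7069   0.     320.1428]
bottle 0.6 [207.  32.] [ 0.2721 -0.3555]
[ 0.128  -0.5349  0.4047] [[-0.9726  0.      0.2326]
 [-0.2326  0.     -0.9726]
 [-0.     -1.     -0.    ]] 0.0849605350785427 0.9 [0.481  0.0522 0.1256] 0.1734
```

View pics/top0.png

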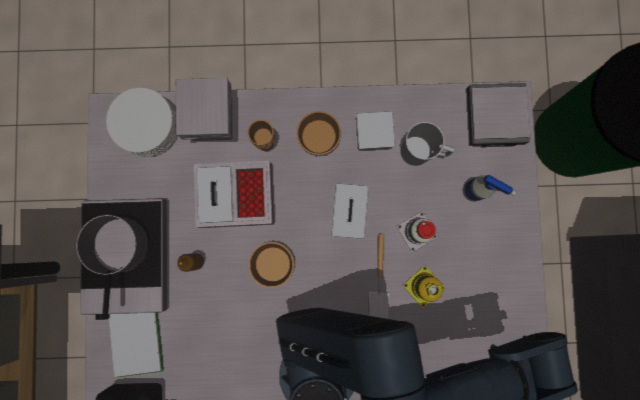

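View pics/scene0.png

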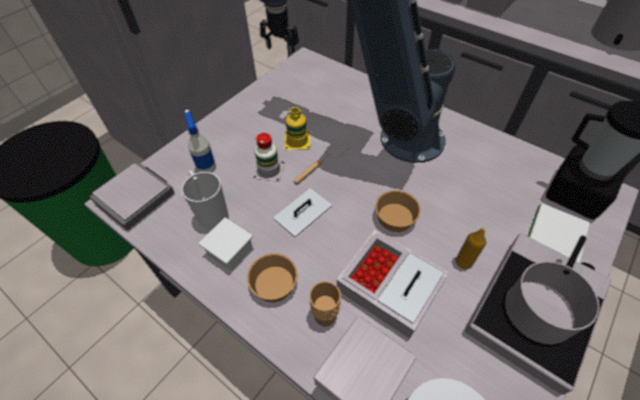

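View pics/wrist0.png

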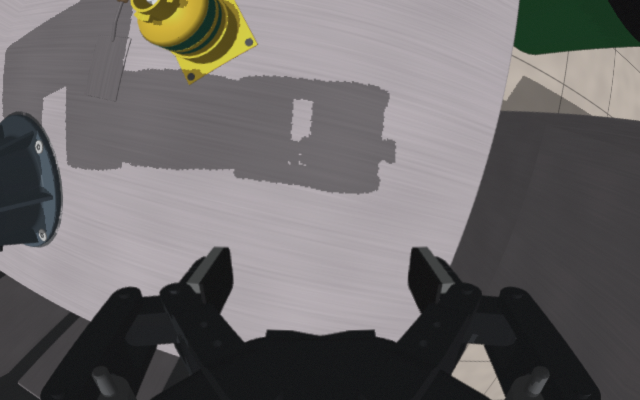

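```bash
python3 - <<'E'
from h import *
t=cv2.imread('pics/top0.png')
a=cv2.resize(t[150:250,180:280],None,fx=4,fy=4,interpolation=cv2.INTER_CUBIC)
b=cv2.resize(t[160:260,315:415+0],None,fx=4,fy=4,interpolation=cv2.INTER_CUBIC)
cv2.imwrite('pics/c1.png',np.hstack([a,b]))
c=cv2.resize(t[190:310,380:460],None,fx=4,fy=4,interpolation=cv2.INTER_CUBIC)
s=cv2.imread('pics/scene0.png')
d=cv2.resize(s[90:210,230:330],None,fx=4,fy=4,interpolation=cv2.INTER_CUBIC)
cv2.imwrite('pics/c2.png',np.hstack([c,d]))
E
```

```text
(no output)
```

View pics/c1.png

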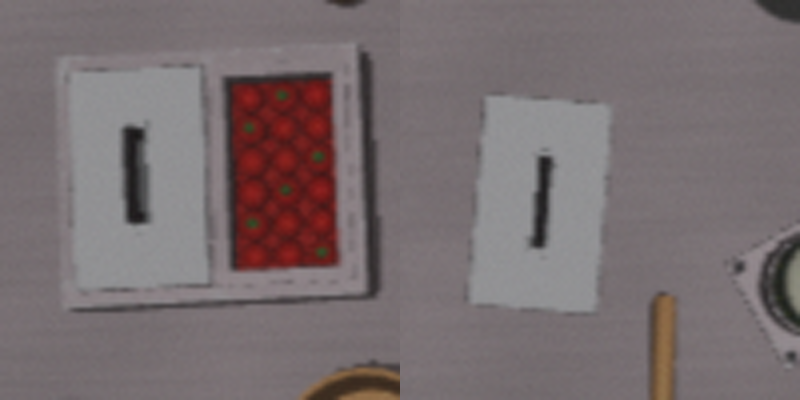

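View pics/c2.png

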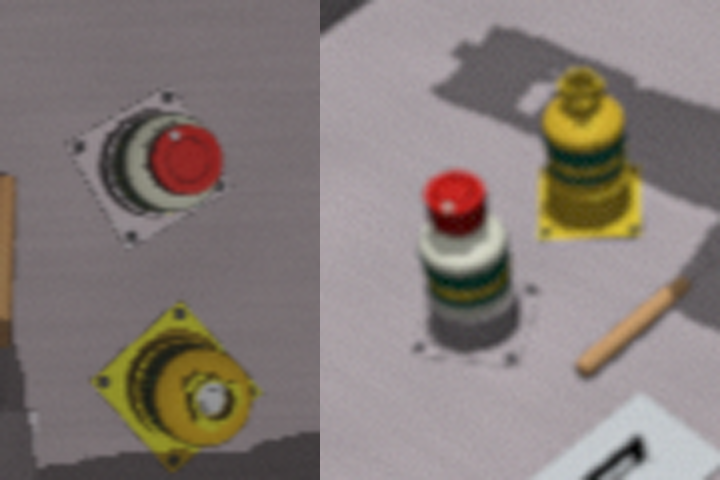

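```bash
python3 - <<'E'
from h import *
np.set_printoptions(precision=4,suppress=True)
s=snap('top')
def w(pts,u0,v0,z): return np.array([atz(s,((u+.5)/4-.5+u0,(v+.5)/4-.5+v0),z)[:2] for u,v in pts])
def rep(n,P):
    # P: corners TL,TR,BR,BL ; image up=+x, left=+y
    L=((P[0]-P[3])+(P[1]-P[2]))/2; W=((P[0]-P[1])+(P[3]-P[2]))/2
    print(n,P.mean(0),'L',np.linalg.norm(L),'W',np.linalg.norm(W),'yawL',np.arctan2(L[1],L[0]),'yawW',np.arctan2(-W[0],W[1]))
rep('lid',w([(85,95),(210,104),(196,313),(69,303)],315,160,.010))
b=w([(145,155),(138,247)],315,160,.042);print('bar',b.mean(0),np.linalg.norm(b[0]-b[1]))
rep('open',w([(224,77),(333,72),(340,266),(231,272)],180,150,.084))
rep('lid2',w([(69,70),(198,66),(210,286),(76,291)],180,150,.087))
rep('stand',w([(55,58),(358,43),(370,295),(68,310)],180,150,.080))
print('cap top',atz(s,(380+186.5/4-.4,190+159/4-.4),.162))
c=s; S=snap('scene')
print('cap scene top', atz(S,(230+136/4-.4,90+188/4-.4),.162), proj(S,[.444,-.343,.147]),proj(s,[.444,-.343,.147]))
E
```

```text
lid [ 0.5233 -0.1195] L 0.17241051239061592 W 0.10388718338616162 yawL -0.10509242604942172 yawW -0.10431940105886722
bar [ 0.523  -0.1189] 0.07465907145038993
open [0.584  0.1965] L 0.1543900799162917 W 0.08601847295909314 yawL 0.01892852282991631 yawW 0.02177535252171928
lid2 [0.5819 0.3093] L 0.1747372788283336 W 0.1034798305195228 yawL 0.03196895010767407 yawW 0.005466900428823476
stand [0.5825 0.2518] L 0.20064475736503873 W 0.23924469668021078 yawL 0.03531333748483653 yawW 0.020935658944529496
cap top [ 0.4496 -0.3373  0.162 ]
cap scene top [ 0.4481 -0.3422  0.162 ] [264.8055 139.089 ] [427.1971 231.3346]
```

Lid candidates: the loose lid at top (349,210) and the lid already on its pan at (213,193). The loose one lies on the counter, so it is the one meant. Bottle candidates: the white bottle with the red cap at (425,230) and the yellow one at (428,288). The red-capped white one fits. The measured sizes also match the spec: lid 172x104 mm, opening 154x86 mm, bar 75 mm.

>>> send_rows(steps=[[50,25,26,0,0,0,-0.022],[50,25,26,0,0,0,-0.022],[50,25,26,0,0,0,-0.022],[50,25,26,0,0,0,-0.022],[50,25,26,0,0,0,-0.022],[50,25,26,0,0,0,-0.022],[50,25,26,0,0,0,-0.022],[50,25,26,0,0,0,-0.022]])

```text
t: 1.8
position: [0.3314, -0.3209, 0.405]
tool_rot: [[-0.999, 0.001, 0.045], [-0.045, -0.002, -0.999], [-0.0, -1.0, 0.002]]
wrist_force: [0.2, -0.2, 1.3]
width: 0.0501
```

>>> send_rows(steps=[[50,25,26,-5,0,0,-0.022],[50,25,26,-5,0,0,-0.022],[50,25,26,-5,0,0,-0.022],[50,25,26,-5,0,0,-0.022],[50,25,26,-10,0,0,-0.022],[50,25,26,-20,0,0,-0.022],[50,20,26,-20,0,0,-0.022],[50,0,0,0,0,0,0]])

```text
t: 2.6
position: [0.5095, -0.1275, 0.3341]
tool_rot: [[-0.994, 0.005, -0.112], [0.112, -0.006, -0.994], [-0.006, -1.0, 0.005]]
wrist_force: [-0.6, -1.0, 0.2]
width: 0.0499
```

```bash
cat > st.py <<'E'
from h import *
np.set_printoptions(precision=4,suppress=True)
q=bot.sense();R=np.array(q['tool_rot']);print('t',q['t'],'pos',np.array(q['position']),'jaw',np.arctan2(R[1,2],R[0,2]),'tilt y',R[:,1],'w',q['width'],'F',np.array(q['wrist_force']),'T',np.array(q['torque']),'j',np.array(q['joint_positions']),'tips',bot.tcp_to_tips)
E
python3 - <<'E'
from st import *
s=snap('wrist','w1.png')
print([(r['score'],r['xy'],atz(s,r['xy'],.037,True)) for r in bot.pinpoint('lid_handle','wrist')])
print(proj(s,[.523,-.119,.042],True))
E
```

```text
t 2.6 pos [ 0.5095 -0.1275  0.3341] jaw -1.6834884978352727 tilt y [ 0.0049 -0.0059 -1.    ] w 0.049885103101081706 F [-0.6081 -1.0031  0.154 ] T [ 0.0521 -0.017  -0.0151] j [-0.3331  0.3924  1.786  -0.0049  0.9567  1.3531] tips 0.1734
[(0.73, [306.4, 177.8], array([ 0.5269, -0.1191,  0.037 ]))]
[306.6098 183.264 ]
```

View pics/w1.png

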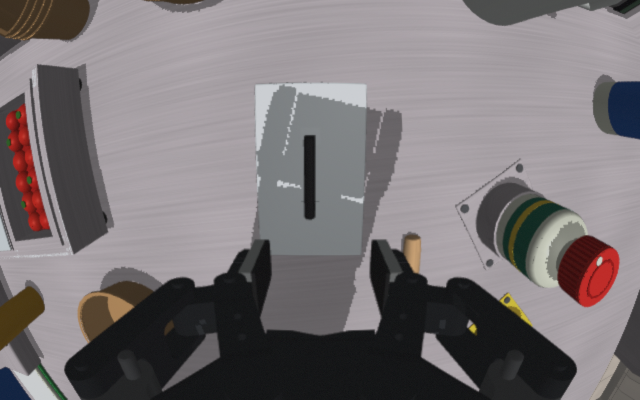

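The wrist view shows the loose lid's black bar running from about (309,136) to (310,218), alone on the counter. I'll compute its position from these pixels.

```bash
python3 - <<'E'
from st import *
s=snap('wrist')
a=atz(s,(309.5,136),.042,True);b=atz(s,(310,218),.042,True);m=(a+b)/2
print(a,b,m,np.linalg.norm(a-b),'yaw',np.arctan2(*(a-b)[1::-1]))
C=[atz(s,p,.010,True)[:2] for p in [(256,84),(366,84),(361,255),(260,255)]]
P=np.array(C);print(P.mean(0),P[0]-P[1],P[0]-P[3])
m[:2]=(m[:2]*1+np.array([.523,-.119]))/2
d=m-np.array(q['position']);print('go',d*1000)
E
```

```text
t 2.7 pos [ 0.5086 -0.1297  0.3361] jaw -1.683955203967166 tilt y [ 0.0069 -0.0072 -1.    ] w 0.050162204251267634 F [-1.1977  0.3263 -0.7303] T [-0.002   0.0445  0.0397] j [-0.3376  0.3887  1.7857 -0.0056  0.9583  1.3495] tips 0.1734
[ 0.5627 -0.1289  0.042 ] [ 0.4903 -0.1206  0.042 ] [ 0.5265 -0.1247  0.042 ] 0.07286516783082221 yaw -0.11405533718504057
[ 0.5251 -0.1242] [0.0125 0.1036] [ 0.1733 -0.0226]
go [  16.1806    7.832  -294.1354]
```

>>> send_rows(steps=[[50,8,4,-30,0.007,0.007,0],[50,7,3,-30,0,0,0],[50,0,0,-20,0,0,0],[50,0,0,0,0,0,0],[50,0,0,0,0,0,0]])

```text
t: 3.25
position: [0.5225, -0.1287, 0.2601]
tool_rot: [[-0.993, 0.009, -0.119], [0.119, -0.004, -0.993], [-0.009, -1.0, 0.003]]
wrist_force: [-0.5, 0.4, -0.2]
width: 0.0504
```

```bash
python3 - <<'E'
from st import *
for i in range(3):
    s=snap('wrist','w2.png'); q=bot.sense(); print(np.array(q['position']),np.array(q['tool_rot'])[:,1])
print([(r['score'],r['xy'],atz(s,r['xy'],.037,True)) for r in bot.pinpoint('lid_handle','wrist')])
E
```

```text
t 3.25 pos [ 0.5225 -0.1287  0.2601] jaw -1.690434855452353 tilt y [ 0.009 -0.004 -1.   ] w 0.05039971610880631 F [-0.4706  0.4142 -0.1531] T [-0.0092 -0.0054  0.0529] j [-0.3278  0.5237  1.8003 -0.0012  0.8079  1.3634] tips 0.1734
[ 0.5225 -0.1286  0.2602] [ 0.0092 -0.0041 -0.9999]
[ 0.5226 -0.1284  0.2604] [ 0.0097 -0.0042 -0.9999]
[ 0.5227 -0.1282  0.2604] [ 0.01   -0.0042 -0.9999]
[(0.7, [305.9, 219.2], array([ 0.5276, -0.1205,  0.037 ]))]
```

View pics/w2.png

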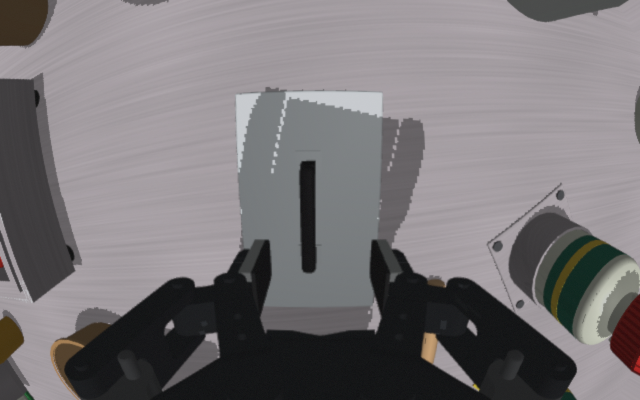

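```bash
python3 - <<'E'
from st import *
s=snap('wrist')
a=atz(s,(308,161),.042,True);b=atz(s,(308.7,272),.042,True);m=(a+b)/2
print(a,b,m,np.linalg.norm(a-b),'yaw',np.arctan2(*(a-b)[1::-1]))
p=np.array(q['position']);R=np.array(q['tool_rot'])
g=p+R[:,1]*.155
print('grasp pt now',g,'pix',proj(s,g,True)); print('d to bar',(m-g)*1000, 'in tool',R.T@(m-g)*1000)
E
```

```text
t 3.45 pos [ 0.5227 -0.1281  0.2602] jaw -1.6898043095545234 tilt y [ 0.0099 -0.0042 -0.9999] w 0.04976934560395097 F [ 0.5896 -1.1601  0.1723] T [0.0188 0.021  0.0506] j [-0.3267  0.5233  1.8003 -0.0011  0.8072  1.3639] tips 0.1734
[ 0.5663 -0.1267  0.042 ] [ 0.4914 -0.1174  0.042 ] [ 0.5288 -0.1221  0.042 ] 0.07556288498432813 yaw -0.12401640560293238
grasp pt now [ 0.5242 -0.1287  0.1052] pix [319.4648 271.8007]
d to bar [  4.601    6.6679 -63.2483] in tool [-3.1236 63.2621 -7.3566]
```

>>> send_rows(steps=[[50,5,6,-10,0.005,0.01,0],[50,0,0,-20,0,0,0],[50,0,0,-15,0,0,0],[50,0,0,-12,0,0,0],[50,0,0,0,0,0,0]])

```text
t: 4.0
position: [0.5291, -0.1203, 0.2012]
tool_rot: [[-0.993, 0.001, -0.118], [0.118, 0.001, -0.993], [-0.001, -1.0, -0.001]]
wrist_force: [-0.9, 1.2, -0.2]
width: 0.0498
```

```bash
python3 - <<'E'
from st import *
s=snap('wrist','w3.png')
p=np.array(q['position']);R=np.array(q['tool_rot'])
g=p+R[:,1]*.155
print('grasp pt now',g,'pix',proj(s,g,True))
E
```

```text
t 4.0 pos [ 0.5291 -0.1203  0.2012] jaw -1.6891014762030823 tilt y [ 0.001  0.001 -1.   ] w 0.0498104211687608 F [-0.8749  1.1521 -0.2425] T [-0.0446 -0.0323 -0.0979] j [-0.3096  0.6309  1.8046  0.0019  0.7055  1.378 ] tips 0.1734
grasp pt now [ 0.5293 -0.1202  0.0462] pix [319.4584 271.8149]
```

View pics/w3.png

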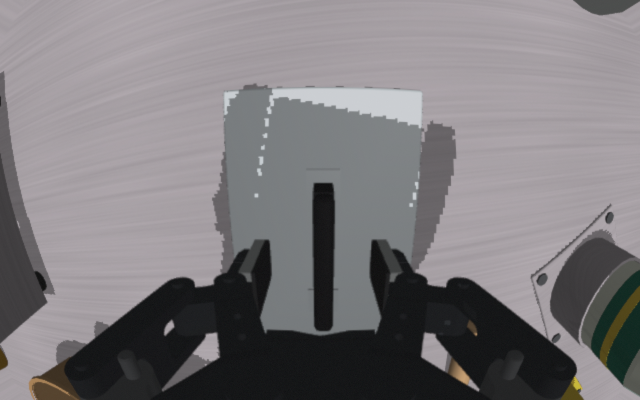

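```bash
python3 - <<'E'
from st import *
s=snap('wrist')
a=atz(s,(323.5,187),.042,True);b=atz(s,(323.3,330),.042,True);m=(a+b)/2
p=np.array(q['position']);R=np.array(q['tool_rot'])
g=p+R[:,1]*.155
print(m,np.linalg.norm(a-b),'yaw',np.arctan2(*(a-b)[1::-1]),'tool',R.T@(m-g)*1000)
E
```

```text
t 4.05 pos [ 0.5294 -0.1204  0.202 ] jaw -1.6890855895354682 tilt y [ 0.002   0.0007 -1.    ] w 0.05003997968053069 F [-0.1256  1.1459 -0.1586] T [-0.0209 -0.0577  0.0119] j [-0.3096  0.6297  1.804   0.0019  0.7062  1.378 ] tips 0.1734
[ 0.5294 -0.1221  0.042 ] 0.07646739185306768 yaw -0.11525079082306171 tool [0.1106 4.9562 1.8478]
```

>>> send_rows(steps=[[50,0,-2,-4,0,0.002,0],[8,0,0,0,0,0,0],[5,0,0,0,0,0,0],[5,0,0,0,0,0,0],[5,0,0,0,0,0,0],[5,0,0,0,0,0,0]])

```text
t: 4.7
position: [0.5302, -0.123, 0.2006]
tool_rot: [[-0.993, 0.004, -0.118], [0.118, -0.001, -0.993], [-0.004, -1.0, 0.0]]
wrist_force: [0.3, 0.1, -1.0]
width: 0.0085
```

```bash
python3 - <<'E'
from st import *
s=snap('wrist','w4.png')
E
```

```text
t 4.7 pos [ 0.5302 -0.123   0.2006] jaw -1.6893991296425088 tilt y [ 0.0043 -0.0008 -1.    ] w 0.008505016497316019 F [ 0.3201  0.0507 -1.044 ] T [0.0567 0.006  0.0036] j [-0.3136  0.6335  1.8011  0.0009  0.7026  1.3751] tips 0.1734
```

View pics/w4.png

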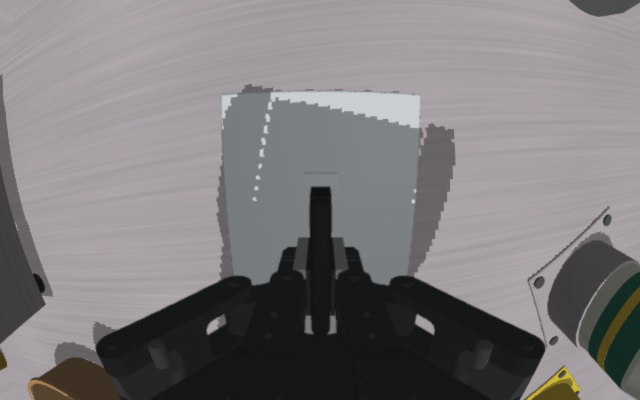

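>>> send_rows(steps=[[0,0,0,0,0,0,0],[0,0,0,0,0,0,0],[0,0,0,10,0,0.004,0],[0,0,0,15,0,0,0],[0,0,0,15,0,0,0],[0,0,0,0,0,0,0]])

```text
t: 5.35
position: [0.53, -0.1229, 0.2431]
tool_rot: [[-0.993, -0.001, -0.118], [0.118, -0.0, -0.993], [0.001, -1.0, 0.001]]
wrist_force: [0.3, -0.4, -1.9]
width: 0.0083
```

```bash
python3 - <<'E'
from st import *
s=snap('wrist','w5.png')
E
```

```text
t 5.35 pos [ 0.53   -0.1229  0.2431] jaw -1.6893651465835067 tilt y [-0.0014 -0.0005 -1.    ] w 0.008321700844387473 F [ 0.2567 -0.384  -1.8757] T [-0.0773 -0.0076 -0.0099] j [-0.3132  0.5612  1.7888 -0.0013  0.7927  1.377 ] tips 0.1734
```

View pics/w5.png

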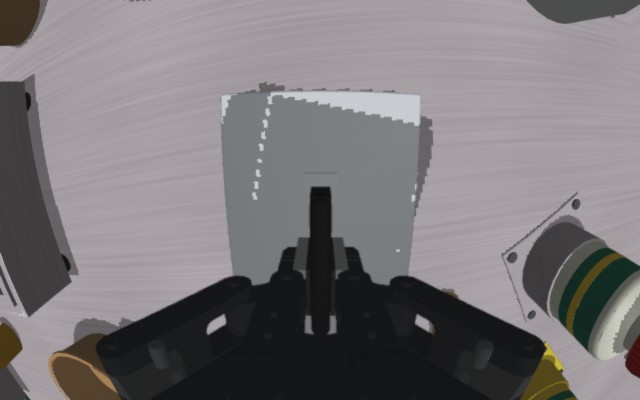

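>>> send_rows(steps=[[0,0,0,35,0,0,0],[0,0,5,40,0,0,0],[0,4,20,35,0,0,0.012],[0,6,30,10,0,0,0.015],[0,6,32,0,0,0,0.016],[0,6,32,0,0,0,0.016],[0,6,32,0,0,0,0.016],[0,6,32,0,0,0,0.016]])

```text
t: 6.2
position: [0.5625, 0.0637, 0.363]
tool_rot: [[-0.999, -0.008, -0.031], [0.031, 0.0, -1.0], [0.008, -1.0, -0.0]]
wrist_force: [0.9, -0.3, -0.2]
width: 0.0086
```

>>> send_rows(steps=[[0,6,32,0,0,0,0.016],[0,5,30,0,0,0,0.016],[0,5,25,0,0,0,0.016],[0,3,20,0,0,0,0],[0,0,10,0,0,0,0],[0,0,0,0,0,0,0],[0,0,0,0,0,0,0]])

```text
t: 6.9
position: [0.581, 0.1887, 0.3577]
tool_rot: [[-1.0, -0.015, 0.024], [-0.024, -0.002, -1.0], [0.015, -1.0, 0.001]]
wrist_force: [-0.0, 0.2, -1.0]
width: 0.0084
```

```bash
python3 - <<'E'
from st import *
s=snap('wrist','w6.png');snap('top','t6.png')
E
```

```text
t 6.9 pos [0.581  0.1887 0.3577] jaw -1.5467414097305645 tilt y [-0.0154 -0.0017 -0.9999] w 0.008397036450829409 F [-0.      0.2275 -0.9957] T [ 0.0245  0.0313 -0.059 ] j [0.2375 0.5114 1.5291 0.0022 1.1165 1.7833] tips 0.1734
```

View pics/w6.png

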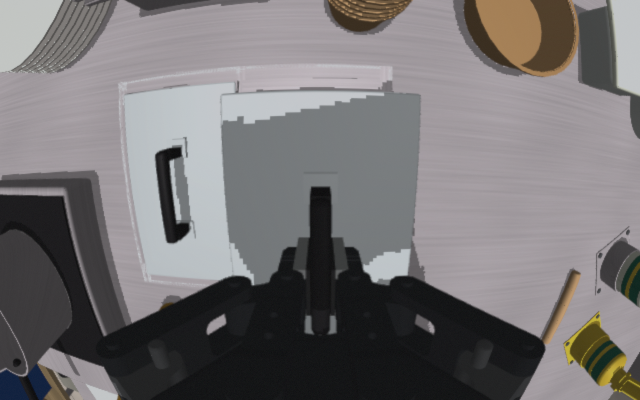

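View pics/t6.png

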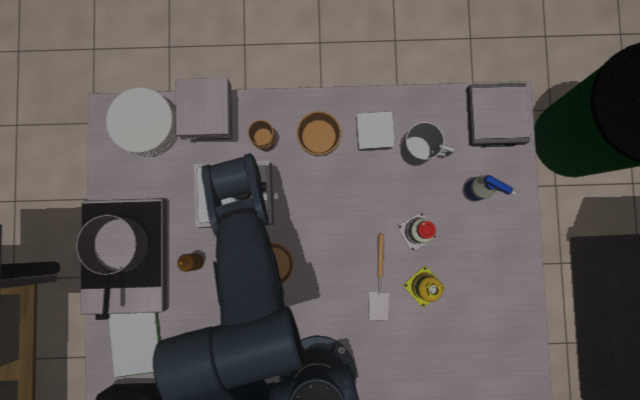

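The wrist view shows the held lid spanning columns 222–420, above the open pan. To its left are the covered pan and the stand's far edge, from (121,84) to (391,68). I'll enlarge this part.

```bash
python3 - <<'E'
from h import *
t=cv2.imread('pics/w6.png')
cv2.imwrite('pics/c6.png',cv2.resize(t[55:130,105:405],None,fx=2.66,fy=2.66,interpolation=cv2.INTER_CUBIC))
cv2.imwrite('pics/c6b.png',cv2.resize(t[60:300,105:265],None,fx=2.5,fy=2.5,interpolation=cv2.INTER_CUBIC))
E
```

```text
(no output)
```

View pics/c6.png

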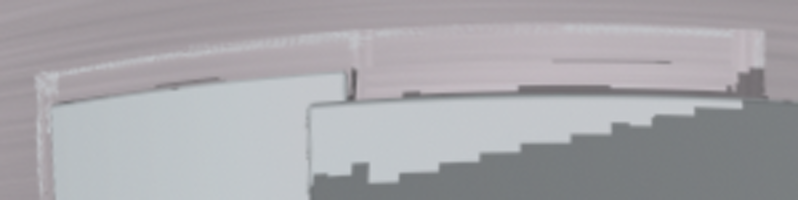

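View pics/c6b.png

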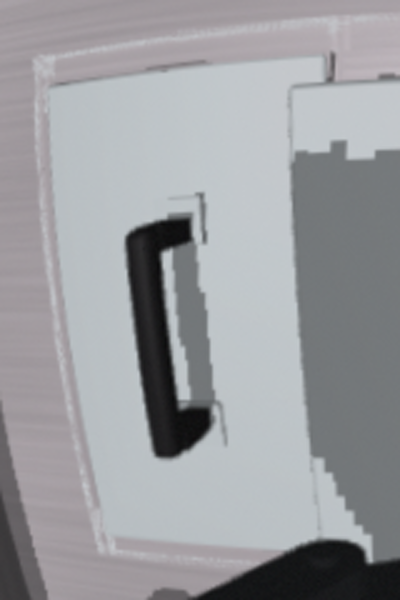

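```bash
python3 - <<'E'
from st import *
s=snap('wrist')
FL,FR,NL=[atz(s,p,.080,True)[:2] for p in [(119.5,83.3),(391.8,67),(145.5,280.5)]]
print(FL,FR,NL,np.linalg.norm(FL-FR),np.linalg.norm(FL-NL))
v=FL-FR;yaw=np.arctan2(-v[0],v[1]);u=FL-NL;print('yaw',yaw,np.arctan2(u[1],u[0]))
c=(FR+NL)/2;print('stand c',c,'pan',c+.056*np.array([np.sin(yaw),-np.cos(yaw)]))
# lid2 corners
L=[atz(s,p,.087,True)[:2] for p in [(125,94.5),(234.5,82.7)]];v=L[0]-L[1];print(L,np.linalg.norm(v),np.arctan2(-v[0],v[1]))
# held lid: front flange corners at flange top
p=np.array(q['position']);z=p[2]-.1636-.027
C=[atz(s,x,z,True)[:2] for x in [(221.5,95.5),(420.5,95.5)]];print('held',C,(C[0]+C[1])/2-p[:2],np.linalg.norm(C[0]-C[1]))
E
```

```text
t 7.0 pos [0.581  0.1883 0.3579] jaw -1.547528487571748 tilt y [-0.0152 -0.0015 -0.9999] w 0.008090880767872337 F [-0.0701 -0.0995 -1.0917] T [0.031  0.0018 0.0114] j [0.2369 0.511  1.5291 0.0023 1.1166 1.7834] tips 0.1734
[0.6823 0.3715] [0.6877 0.1334] [0.4847 0.368 ] 0.2380852238824405 0.19756546804343855
yaw 0.022695631348031473 0.017375110004800326
stand c [0.5862 0.2507] pan [0.5875 0.1948]
[array([0.6705, 0.3599]), array([0.6719, 0.2563])] 0.10361368738052029 0.013600425307285764
held [array([0.6576, 0.2409]), array([0.6601, 0.1373])] [0.0778 0.0008] 0.10365159141281624
```

```bash
python3 - <<'E'
from st import *
s=snap('wrist');q=bot.sense();p=np.array(q['position']);R=np.array(q['tool_rot'])
Rc=cv2.Rodrigues(np.array(s['rvec'],float))[0];c=-Rc.T@np.array(s['tvec'],float).ravel()
ct=R.T@(c-p);RT=R.T@Rc.T;print('cam in tool',ct,'axis',RT[:,2])
# tool-frame rays for held lid features
def tr(px):
    _,d=ray(s,px,True); return R.T@d
# tool frame y = depth. flange top depth = .1636+.027 ; bar top depth=.1636-.005
for n,px,dep in [('FLc',(221.5,95.5),.1906),('FRc',(420.5,95.5),.1906),('barfar',(320,188),.1586)]:
    d=tr(px);print(n,(ct+d*(dep-ct[1])/d[1])*1000)
for n,px,L in [('FLc',(221.5,95.5),.1906)]:
    pass
E
```

```text
t 7.05 pos [0.5811 0.1883 0.3581] jaw -1.5476891908534498 tilt y [-0.0149 -0.0014 -0.9999] w 0.008514414727773608 F [ 0.2381 -0.5103 -0.5553] T [-0.0634 -0.007  -0.0282] j [0.2368 0.5109 1.5289 0.0024 1.1166 1.7835] tips 0.1734
cam in tool [-0.068   0.0309  0.0005] axis [ 0.2678  0.9635 -0.0004]
FLc [-80.6469 190.6    -51.329 ]
FRc [-80.7348 190.6     53.013 ]
barfar [-37.946  158.6      0.3345]
```

>>> send_rows(steps=[[0,6,4,-15,0.001,-0.015,0],[0,5,3,-20,0,0,0],[0,0,0,-15,0,0,0],[0,0,0,0,0,0,0],[0,0,0,0,0,0,0],[0,0,0,0,0,0,0]])

```text
t: 7.7
position: [0.5932, 0.1923, 0.3093]
tool_rot: [[-1.0, 0.004, 0.019], [-0.019, 0.0, -1.0], [-0.004, -1.0, -0.0]]
wrist_force: [1.1, -0.5, -1.0]
width: 0.0081
```

```bash
python3 - <<'E'
from st import *
s=snap('wrist','w7.png');S=snap('scene','s7.png')
t=cv2.imread('pics/w7.png');u=cv2.imread('pics/s7.png')
cv2.imwrite('pics/c7.png',cv2.resize(t[30:110,90:440],None,fx=2.2,fy=2.2,interpolation=cv2.INTER_CUBIC))
cv2.imwrite('pics/c7s.png',cv2.resize(u[190:350,310:470],None,fx=3.7,fy=3.7,interpolation=cv2.INTER_CUBIC))
E
```

```text
t 7.7 pos [0.5932 0.1923 0.3093] jaw -1.5519138094717158 tilt y [ 0.0044  0.0002 -1.    ] w 0.008091124092699211 F [ 1.0518 -0.5384 -1.0123] T [-0.0299  0.0055 -0.0136] j [ 0.239   0.5864  1.5351 -0.0009  1.0158  1.7914] tips 0.1734
```

View pics/w7.png

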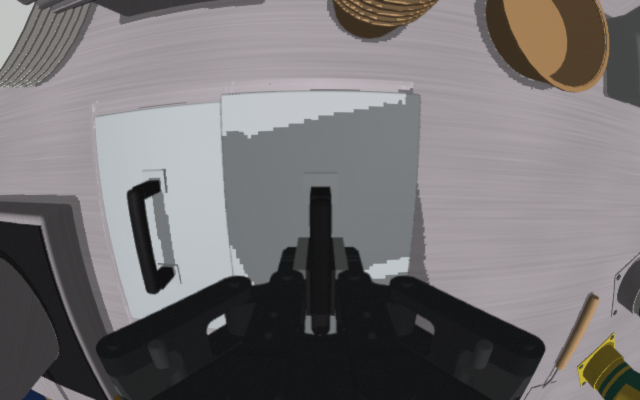

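View pics/c7.png

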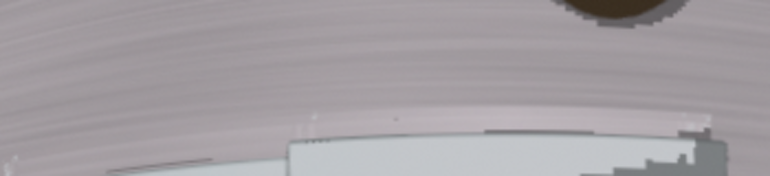

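View pics/c7s.png

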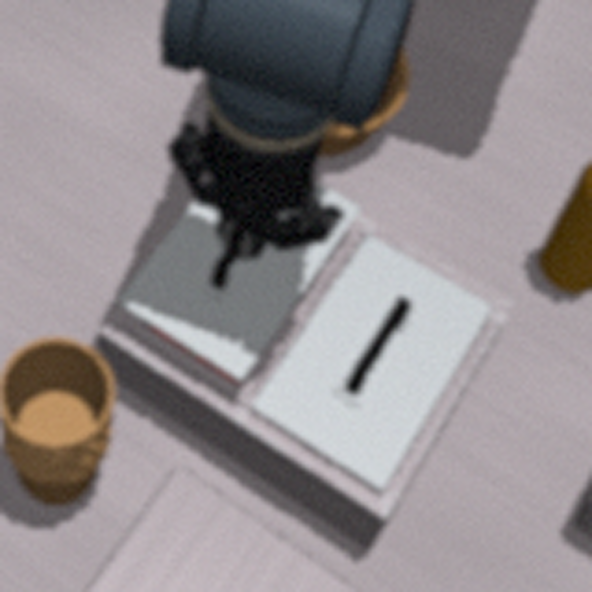

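```bash
python3 - <<'E'
from st import *
s=snap('wrist');q=bot.sense();p=np.array(q['position']);R=np.array(q['tool_rot'])
for p1,p2 in [((94.5,102.7),(413.6,82.3))]:
    FL,FR=[atz(s,x,.080,True)[:2] for x in (p1,p2)]
    v=FL-FR;yaw=np.arctan2(-v[0],v[1]);ex=np.array([np.cos(yaw),np.sin(yaw)]);ey=np.array([-ex[1],ex[0]])
    c=(FL+FR)/2-.1*ex;print('stand',FL,FR,np.linalg.norm(v),yaw,'pan',c-.056*ey)
z=p[2]-.1906
C=[atz(s,x,z,True)[:2] for x in [(221.5,95.5),(420.5,95.5)]]
v=C[0]-C[1];yaw=np.arctan2(-v[0],v[1]);ex=np.array([np.cos(yaw),np.sin(yaw)])
print('lid c',(C[0]+C[1])/2-.087*ex,yaw,'flange underside z',z-.003)
# scene: predict seated lid & pan corners for overlay
S=snap('scene')
for pc in [(.586,.1945),(.5875,.195),(.5847,.1935)]:
    e=np.array([np.cos(.02),np.sin(.02)]);f=np.array([-e[1],e[0]])
    print(pc,[np.round(((proj(S,[*(np.array(pc)+a*.088*e+b*.054*f),.084])-[310,190])+.5)*3.7-.5) for a,b in [(1,1),(1,-1)]],'standcorners',[np.round(((proj(S,[*(np.array(pc)+.056*f+a*.1*e+b*.12*f),.080])-[310,190])+.5)*3.7-.5) for a,b in [(1,1),(1,-1),(-1,1)]])
lc=(C[0]+C[1])/2-.087*ex;f=np.array([-ex[1],ex[0]])
print('lid in scene',[np.round(((proj(S,[*(lc+a*.087*ex+b*.053*f),z])-[310,190])+.5)*3.7-.5) for a,b in [(1,1),(1,-1)]])
E
```

```text
t 7.8 pos [0.5932 0.1924 0.3095] jaw -1.5517114623630213 tilt y [ 0.0051  0.0004 -1.    ] w 0.008279215853919622 F [-0.7495 -0.467  -0.8109] T [ 0.021   0.0185 -0.0551] j [ 0.2392  0.5861  1.5349 -0.0009  1.0155  1.7914] tips 0.1734
stand [0.6817 0.3676] [0.688  0.1332] 0.23443636898925546 0.026808757609281465 pan [0.5864 0.1918]
lid c [0.588  0.1916] 0.01985165860034406 flange underside z 0.11581311590976179
(0.586, 0.1945) [array([243., 403.]), array([119., 322.])] standcorners [array([386., 518.]), array([ 98., 330.]), array([513., 304.])]
(0.5875, 0.195) [array([243., 405.]), array([118., 324.])] standcorners [array([386., 520.]), array([ 98., 331.]), array([513., 305.])]
(0.5847, 0.1935) [array([243., 401.]), array([119., 320.])] standcorners [array([386., 516.]), array([ 98., 328.]), array([513., 302.])]
lid in scene [array([242., 381.]), array([117., 300.])]
```

>>> send_rows(steps=[[0,-1,3,-8,0,0.005,0],[0,0,0,-8,0,0,0],[0,0,0,-4,0,0,0],[0,0,0,0,0,0,0],[0,0,0,0,0,0,0]])

```text
t: 8.4
position: [0.5918, 0.196, 0.2875]
tool_rot: [[-1.0, -0.001, 0.02], [-0.02, 0.0, -1.0], [0.001, -1.0, -0.0]]
wrist_force: [0.1, -1.0, -0.5]
width: 0.0085
```

```bash
python3 - <<'E'
from st import *
s=snap('wrist','w8.png');S=snap('scene','s8.png')
t=cv2.imread('pics/w8.png');u=cv2.imread('pics/s8.png')
cv2.imwrite('pics/c8.png',cv2.resize(t[60:300,80:440],None,fx=2.2,fy=2.2,interpolation=cv2.INTER_CUBIC))
cv2.imwrite('pics/c8s.png',cv2.resize(u[190:350,310:470],None,fx=3.7,fy=3.7,interpolation=cv2.INTER_CUBIC))
p=np.array(q['position'])
z=p[2]-.1906
C=[atz(s,x,z,True)[:2] for x in [(221.5,95.5),(420.5,95.5)]]
v=C[0]-C[1];yaw=np.arctan2(-v[0],v[1]);ex=np.array([np.cos(yaw),np.sin(yaw)])
print('lid c',(C[0]+C[1])/2-.087*ex,yaw,'flange underside z',z-.003)
E
```

```text
t 8.4 pos [0.5918 0.196  0.2875] jaw -1.551185848232286 tilt y [-0.0009  0.0003 -1.    ] w 0.008540322656351348 F [ 0.1024 -1.0136 -0.5385] T [ 0.013  -0.0052  0.0143] j [0.2451 0.6146 1.5475 0.0006 0.9802 1.7959] tips 0.1734
lid c [0.5854 0.1951] 0.02035509157357699 flange underside z 0.09385998362480574
```

View pics/c8.png

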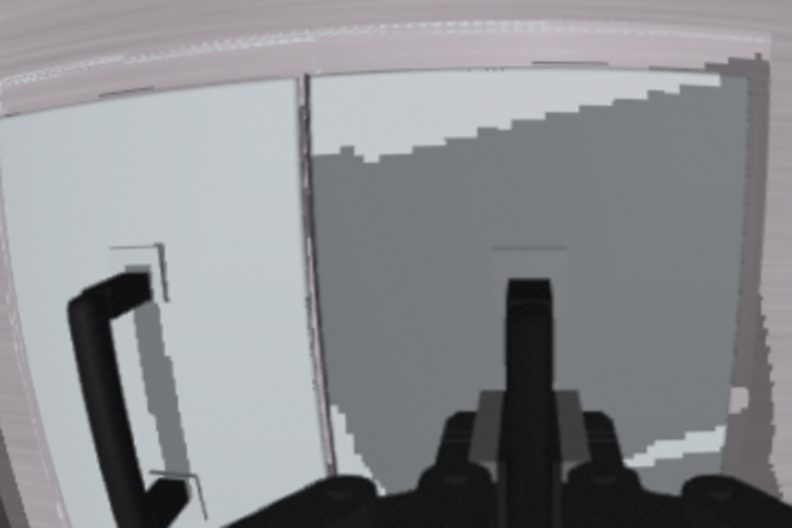

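View pics/c8s.png

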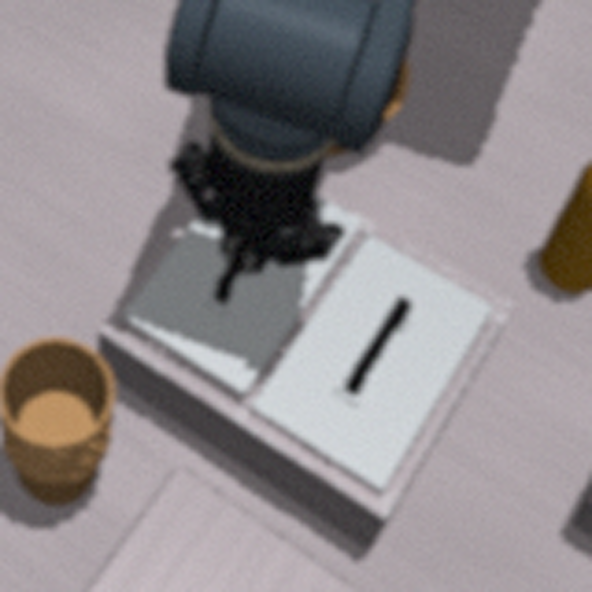

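```bash
python3 - <<'E'
from st import *
s=snap('wrist')
y=.02;ex=np.array([np.cos(y),np.sin(y)]);ey=np.array([-ex[1],ex[0]])
z=q['position'][2]-.1906
A=atz(s,(429.8,78.2),.080,True)[:2];B=atz(s,(420.3,94.5),z,True)[:2]
print('corner diff x,y (want 13, -11)',(A-B)@ex*1000,(A-B)@ey*1000)
# lid2 right edge vs lid left edge at c8 row 80 : lid2 edge 297, lid left edge 308
for r in (90,300):
    a={90:(80+297/2.2,60+90/2.2),300:(80+313/2.2,60+300/2.2)}[r];b={90:(80+309.5/2.2,60+90/2.2),300:(80+322/2.2,60+300/2.2)}[r]
    print('gap',(atz(s,a,.087,True)[:2]-atz(s,b,z,True)[:2])@ey*1000)
E
```

```text
t 8.5 pos [0.5918 0.196  0.2877] jaw -1.5512774581533246 tilt y [-0.0006  0.0004 -1.    ] w 0.008057294265756576 F [-1.3998 -0.5061 -0.8895] T [ 0.0631 -0.0013 -0.0473] j [0.245  0.6143 1.5475 0.0007 0.9803 1.7959] tips 0.1734
corner diff x,y (want 13, -11) 11.661228352253298 -11.486041292804979
gap 6.718173772195934
gap 5.824515929167448
```

>>> send_rows(steps=[[0,-1,0,-3,0,0,0],[0,0,0,-3,0,0,0],[0,0,0,-2,0,0,0],[0,0,0,0,0,0,0]])

```text
t: 8.95
position: [0.5908, 0.1959, 0.2796]
tool_rot: [[-1.0, 0.0, 0.019], [-0.019, 0.001, -1.0], [-0.0, -1.0, -0.001]]
wrist_force: [-0.5, 0.3, -1.6]
width: 0.0078
```

```bash
python3 st.py
```

```text
t 8.95 pos [0.5908 0.1959 0.2796] jaw -1.551415752350976 tilt y [ 0.0004  0.0007 -1.    ] w 0.007820313390560135 F [-0.5013  0.3293 -1.5886] T [-0.0341 -0.0174 -0.0133] j [0.2453 0.6233 1.555  0.0007 0.9627 1.7964] tips 0.1734
```

>>> send_rows(steps=[[0,0,0,-1.5,0,0,0],[0,0,0,0,0,0,0]])

```text
t: 9.15
position: [0.5909, 0.1959, 0.2779]
tool_rot: [[-1.0, 0.0, 0.019], [-0.019, 0.001, -1.0], [-0.0, -1.0, -0.001]]
wrist_force: [-1.0, 0.3, -1.0]
width: 0.0081
```

>>> send_rows(steps=[[0,0,0,-1.5,0,0,0],[0,0,0,0,0,0,0]])

```text
t: 9.35
position: [0.5911, 0.196, 0.2776]
tool_rot: [[-1.0, 0.001, 0.019], [-0.019, 0.001, -1.0], [-0.001, -1.0, -0.001]]
wrist_force: [-0.5, 0.4, -1.0]
width: 0.0084
```

>>> send_rows(steps=[[0,0,0,-1.5,0,0,0],[0,0,0,-0.5,0,0,0]])

```text
t: 9.55
position: [0.5912, 0.1961, 0.2773]
tool_rot: [[-1.0, 0.002, 0.02], [-0.02, 0.001, -1.0], [-0.002, -1.0, -0.001]]
wrist_force: [-1.1, -0.4, 0.7]
width: 0.0084
```

```bash
python3 - <<'E'
from st import *
s=snap('wrist','w9.png')
t=cv2.imread('pics/w9.png')
cv2.imwrite('pics/c9.png',cv2.resize(t[60:300,80:440],None,fx=2.2,fy=2.2,interpolation=cv2.INTER_CUBIC))
E
```

```text
t 9.55 pos [0.5912 0.1961 0.2773] jaw -1.5512489767266557 tilt y [ 0.0023  0.001  -1.    ] w 0.008351802685468262 F [-1.0944 -0.4489  0.6824] T [-0.0915  0.1402 -0.0173] j [0.2454 0.6265 1.5556 0.0005 0.957  1.7964] tips 0.1734
```

View pics/c9.png

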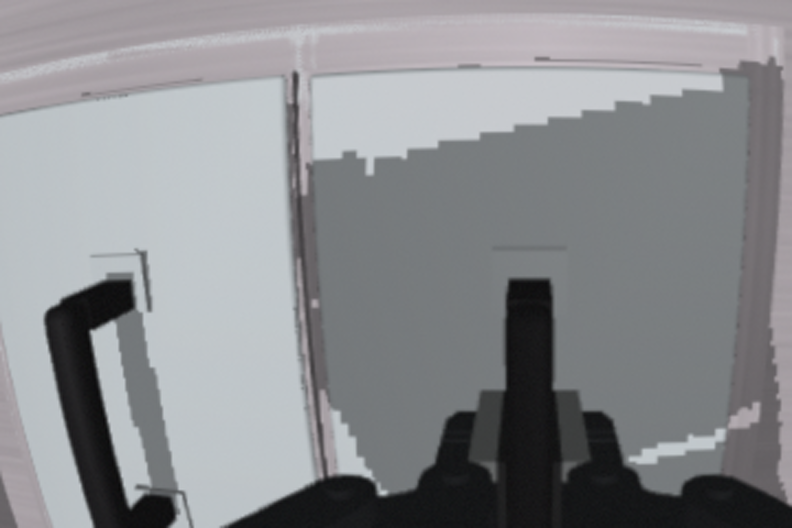

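>>> send_rows(steps=[[40,0,0,0,0,0,0],[40,0,0,0,0,0,0],[40,0,0,0,0,0,0],[40,0,0,5,0,0,0],[40,0,0,20,0,0,0],[40,0,0,30,0,0,0],[40,0,0,30,0,0,0],[40,0,0,0,0,0,0]])

```text
t: 10.4
position: [0.591, 0.196, 0.365]
tool_rot: [[-1.0, 0.001, 0.019], [-0.019, 0.001, -1.0], [-0.001, -1.0, -0.001]]
wrist_force: [0.1, -0.1, -0.1]
width: 0.0399
```

```bash
python3 - <<'E'
from st import *
s=snap('wrist','w10.png');S=snap('scene','s10.png')
u=cv2.imread('pics/s10.png')
cv2.imwrite('pics/c10s.png',cv2.resize(u[190:350,310:470],None,fx=3.7,fy=3.7,interpolation=cv2.INTER_CUBIC))
E
```

```text
t 10.4 pos [0.591 0.196 0.365] jaw -1.5513420745077555 tilt y [ 0.0011  0.0008 -1.    ] w 0.03994143669201458 F [ 0.0621 -0.0735 -0.0532] T [-0.0399 -0.015  -0.0287] j [0.2453 0.5216 1.4928 0.0006 1.126  1.7965] tips 0.1734
```

View pics/w10.png

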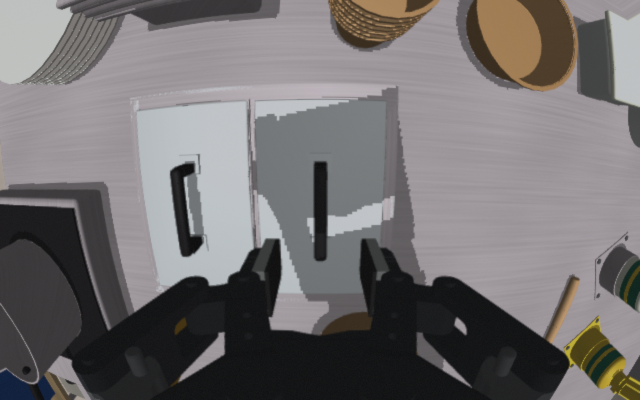

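View pics/c10s.png

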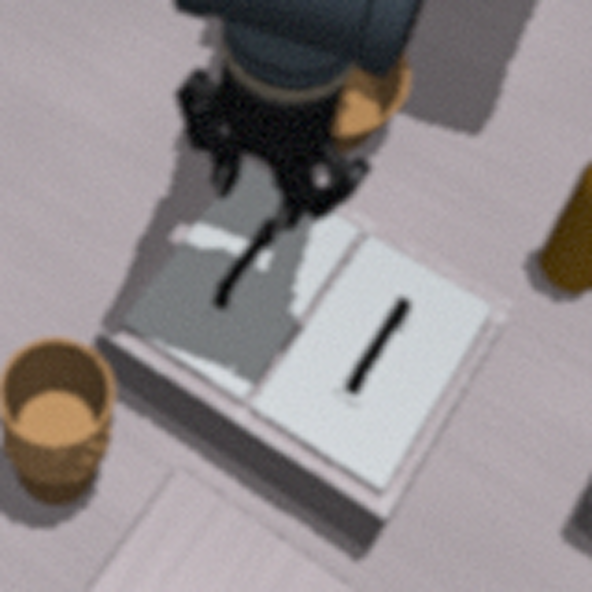

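>>> send_rows(steps=[[40,0,-10,20,0,0,0],[75,-8,-30,15,0,0,0],[75,-10,-38,0,0,0,0],[75,-10,-38,0,0,0,0],[75,-10,-38,0,0,0,0],[75,-10,-38,0,0,0,0],[75,-10,-38,0,0,0,0],[75,-10,-38,0,0,0,0]])

```text
t: 11.3
position: [0.5176, -0.0773, 0.3869]
tool_rot: [[-0.999, -0.019, 0.026], [-0.026, -0.001, -1.0], [0.019, -1.0, 0.0]]
wrist_force: [1.5, -0.4, 0.5]
width: 0.0752
```

>>> send_rows(steps=[[75,-10,-38,0,0,0,0],[75,-10,-38,0,0,0,0],[75,-10,-38,0,0,0,0],[75,-10,-38,0,0,0,0],[75,-10,-38,0,0,0,0],[75,-8,-30,0,0,0,0],[75,0,-10,0,0,0,0],[75,0,0,0,0,0,0]])

```text
t: 12.1
position: [0.4528, -0.3194, 0.3771]
tool_rot: [[-0.999, -0.032, 0.021], [-0.022, 0.007, -1.0], [0.032, -0.999, -0.008]]
wrist_force: [0.3, -0.2, 0.5]
width: 0.075
```

```bash
python3 - <<'E'
from st import *
s=snap('wrist','w11.png')
T=snap('top','t11.png')
S=snap('scene')
print([(r['score'],r['xy'],atz(s,r['xy'],.147,True)) for r in bot.pinpoint('cap_mid','wrist')])
for n,X in (('top',T),('scene',S)):
    print(n,[(r['score'],r['xy'],atz(X,r['xy'],.114)) for r in bot.pinpoint('lid_handle',n)])
u=cv2.imread('pics/t11.png')
cv2.imwrite('pics/c11.png',cv2.resize(u[150:250,180:280],None,fx=5,fy=5,interpolation=cv2.INTER_CUBIC))
E
```

```text
t 12.1 pos [ 0.4528 -0.3194  0.3771] jaw -1.5494915595800562 tilt y [-0.0324  0.0073 -0.9994] w 0.07503959799421774 F [ 0.2592 -0.1626  0.4525] T [ 0.0061 -0.0338  0.0133] j [-0.6958  0.3933  1.6628 -0.0168  1.1151  0.8612] tips 0.1734
[(0.67, [353.4, 213.2], array([ 0.4496, -0.3405,  0.147 ]))]
top [(0.71, [246.5, 189.4], array([0.5905, 0.2034, 0.114 ]))]
scene [(0.76, [376.6, 257.5], array([0.5824, 0.193 , 0.114 ]))]
```

View pics/w11.png

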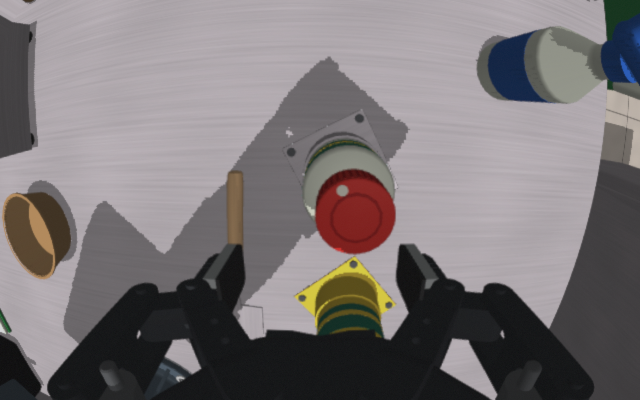

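View pics/c11.png

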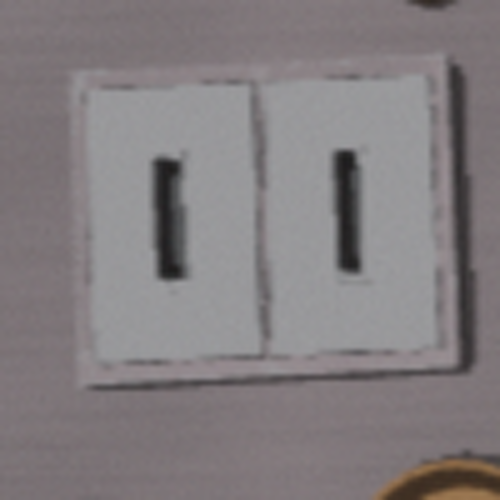

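The lid sits flat and parallel to its neighbour. In the wrist view the red cap's top is centred near (357,216), with the white bottle and green label under it and the yellow one separate at (350,300). Next I level the tool and centre it over the cap.

>>> send_rows(steps=[[75,-3,-15,0,-0.007,-0.032,0],[75,0,-6,0,0,0,0],[75,0,0,0,0,0,0],[75,0,0,0,0,0,0],[75,0,0,0,0,0,0]])

```text
t: 12.9
position: [0.4517, -0.3361, 0.3787]
tool_rot: [[-1.0, 0.0, 0.028], [-0.028, -0.0, -1.0], [-0.0, -1.0, 0.0]]
wrist_force: [0.7, 0.2, 0.1]
width: 0.0748
```

```bash
python3 - <<'E'
from st import *
s=snap('wrist','w12.png')
print([(r['score'],r['xy'],atz(s,r['xy'],.147,True)) for r in bot.pinpoint('cap_mid','wrist')])
im=s['pixels'].astype(int);m=((im[:,:,0]>110)&(im[:,:,1]<70)&(im[:,:,2]<70)).astype(np.uint8)
n,l,st,c=cv2.connectedComponentsWithStats(m);i=1+np.argmax(st[1:,4]);print(st[i],c[i])
E
```

```text
t 12.9 pos [ 0.4517 -0.3361  0.3787] jaw -1.5427484847598687 tilt y [ 0.0003 -0.0003 -1.    ] w 0.07475952366406816 F [0.6888 0.1932 0.0565] T [ 0.0107 -0.0001  0.0095] j [-0.7223  0.402   1.6451 -0.      1.094   0.8204] tips 0.1734
[(0.82, [325.5, 218.7], array([ 0.4511, -0.3402,  0.147 ])), (0.33, [324.9, 174.9], array([ 0.4815, -0.3388,  0.147 ]))]
[ 287  186   79   75 2453] [326.8602 222.6103]
```

View pics/w12.png

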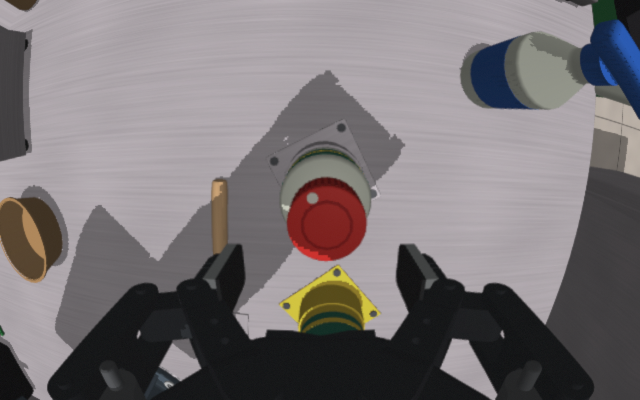

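```bash
python3 - <<'E'
from st import *
s=snap('wrist')
print(atz(s,(326.5,224),.162,True), [atz(s,p,.162,True)[:2] for p in ((287,224),(366,224),(326,260.5))])
S=snap('scene','s12.png');T=snap('top')
for n,X in (('top',T),('scene',S)):
    im=X['pixels'].astype(int);m=((im[:,:,0]>110)&(im[:,:,1]<70)&(im[:,:,2]<70)).astype(np.uint8)
    k,l,st_,c=cv2.connectedComponentsWithStats(m);i=1+np.argmax(st_[1:,4]);print(n,st_[i],c[i],atz(X,c[i],.157))
E
```

```text
t 13.0 pos [ 0.4517 -0.3362  0.3787] jaw -1.5427931995826532 tilt y [ 0.0005 -0.0003 -1.    ] w 0.07504282943553975 F [ 0.0615 -0.5946  0.1484] T [ 0.0359  0.0048 -0.0499] j [-0.7225  0.402   1.6452  0.0001  1.0939  0.8202] tips 0.1734
[ 0.4527 -0.3406  0.162 ] [array([ 0.4519, -0.3153]), array([ 0.4533, -0.366 ]), array([ 0.4267, -0.3412])]Traceback (most recent call last):
  File "<stdin>", line 7, in <module>
    return _wrapfunc(a, 'argmax', axis=axis, out=out, **kwds)
    return bound(*args, **kwds)
ValueError: attempt to get argmax of an empty sequence
```

>>> send_rows(steps=[[75,0.5,-4.5,-10,0,0,0],[75,0,0,-15,0,0,0],[75,0,0,-15,0,0,0],[75,0,0,0,0,0,0],[75,0,0,0,0,0,0]])

```text
t: 13.65
position: [0.452, -0.3418, 0.3357]
tool_rot: [[-1.0, 0.0, 0.028], [-0.028, -0.0, -1.0], [-0.0, -1.0, 0.0]]
wrist_force: [-0.5, 0.3, 0.0]
width: 0.0751
```

```bash
python3 - <<'E'
from st import *
s=snap('wrist','w13.png')
g=np.array(q['position'])+np.array(q['tool_rot'])[:,1]*.155
print(g,proj(s,[.4522,-.3407,.162],True))
E
```

```text
t 13.65 pos [ 0.452  -0.3418  0.3357] jaw -1.5431113569460428 tilt y [ 0.0003 -0.0004 -1.    ] w 0.0751365869977714 F [-0.4782  0.3224  0.0063] T [-0.0301  0.0087 -0.0095] j [-0.7296  0.4599  1.6742 -0.0001  1.007   0.8135] tips 0.1734
[ 0.452  -0.3419  0.1807] [317.1646 253.8057]
```

View pics/w13.png

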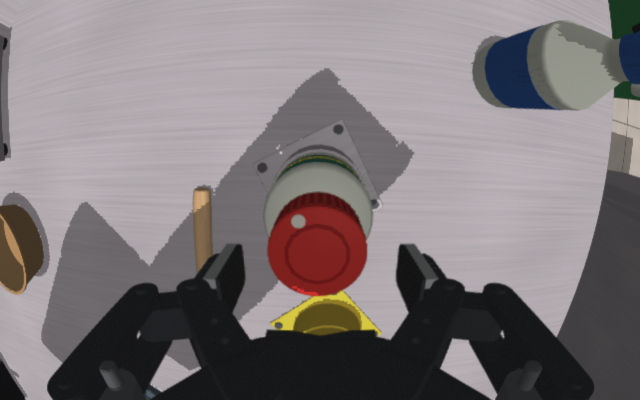

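The ring on the cap top is centred at about (317,253), within a pixel of the predicted (317,254). I'll go down and close.

>>> send_rows(steps=[[75,0,1,-10,0,0,0],[75,0,0,-10,0,0,0],[75,0,0,-8,0,0,0],[75,0,0,0,0,0,0],[75,0,0,0,0,0,0]])

```text
t: 14.2
position: [0.452, -0.3408, 0.3061]
tool_rot: [[-1.0, 0.001, 0.028], [-0.028, -0.001, -1.0], [-0.001, -1.0, 0.001]]
wrist_force: [0.6, 0.0, -0.4]
width: 0.0752
```

```bash
python3 - <<'E'
from st import *
s=snap('wrist','w14.png')
print(proj(s,[.4522,-.3407,.162],True))
E
```

```text
t 14.2 pos [ 0.452  -0.3408  0.3061] jaw -1.54305995460782 tilt y [ 0.0013 -0.0013 -1.    ] w 0.07515410125181639 F [ 0.6135  0.001  -0.3672] T [ 0.0209 -0.0116  0.0314] j [-0.7282  0.4981  1.6978 -0.0001  0.9438  0.815 ] tips 0.1734
[318.6565 284.0428]
```

View pics/w14.png

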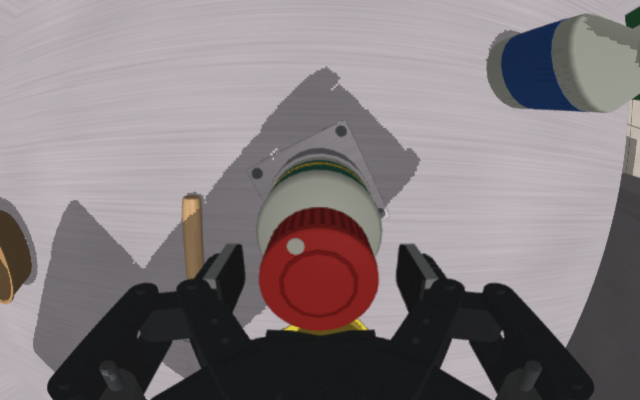

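>>> send_rows(steps=[[30,0,0,0,0,0,0],[0,0,0,0,0,0,0],[0,0,0,0,0,0,0],[0,0,0,0,0,0,0],[0,0,0,0,0,0,0],[0,0,0,0,0,0,0]])

```text
t: 14.85
position: [0.4521, -0.3407, 0.307]
tool_rot: [[-1.0, 0.002, 0.028], [-0.028, -0.002, -1.0], [-0.002, -1.0, 0.002]]
wrist_force: [0.3, -0.1, 0.8]
width: 0.0502
```

```bash
python3 - <<'E'
from st import *
s=snap('wrist','w15.png')
E
```

```text
t 14.85 pos [ 0.4521 -0.3407  0.307 ] jaw -1.5430581104555459 tilt y [ 0.002  -0.0016 -1.    ] w 0.050216437304956604 F [ 0.2527 -0.0602  0.7693] T [0.1184 0.0812 0.0411] j [-0.728   0.4967  1.6974  0.0002  0.9449  0.8149] tips 0.1734
```

View pics/w15.png

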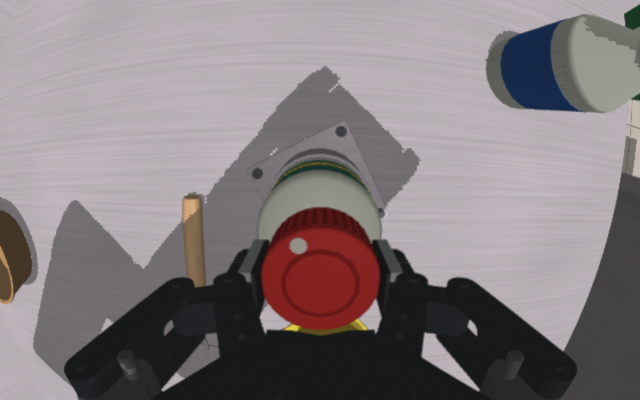

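>>> send_rows(steps=[[0,0,0,-2,0,0,0],[0,0,0,-2,0,0,0]])

```text
t: 15.1
position: [0.4521, -0.3407, 0.3038]
tool_rot: [[-1.0, 0.002, 0.028], [-0.028, -0.002, -1.0], [-0.002, -1.0, 0.002]]
wrist_force: [-3.3, 2.4, 7.0]
width: 0.0502
```

>>> send_rows(steps=[[0,0,0,-3,0,0,0],[0,0,0,-3,0,0,0]])

```text
t: 15.3
position: [0.4522, -0.3407, 0.3006]
tool_rot: [[-1.0, 0.003, 0.028], [-0.028, -0.002, -1.0], [-0.003, -1.0, 0.002]]
wrist_force: [-14.7, 12.0, 47.9]
width: 0.0502
```

>>> send_rows(steps=[[0,0,0,-0.5,0,0,0]])

```text
t: 15.4
position: [0.4521, -0.3406, 0.3014]
tool_rot: [[-1.0, 0.003, 0.028], [-0.028, -0.003, -1.0], [-0.003, -1.0, 0.003]]
wrist_force: [-3.7, 3.1, 8.3]
width: 0.0504
```

>>> send_rows(steps=[[0,0,0,-0.7,0,0,0.1],[0,0,0,-0.7,0,0,0.1]])

```text
t: 15.6
position: [0.4524, -0.3405, 0.3019]
tool_rot: [[-0.973, 0.005, 0.23], [-0.23, -0.002, -0.973], [-0.004, -1.0, 0.003]]
wrist_force: [-1.6, 7.4, 8.9]
width: 0.0504
```

>>> send_rows(steps=[[0,0,0,-1.8,0,0,0.12],[0,0,0,-1.5,0,0,0.12]])

```text
t: 15.8
position: [0.4525, -0.3401, 0.3008]
tool_rot: [[-0.887, 0.006, 0.463], [-0.463, -0.0, -0.887], [-0.005, -1.0, 0.003]]
wrist_force: [-8.4, 7.6, 24.3]
width: 0.0503
```

```bash
python3 - <<'E'
from st import *
s=snap('wrist','w16.png')
E
```

```text
t 15.8 pos [ 0.4525 -0.3401  0.3008] jaw -1.0898375739219077 tilt y [ 0.0061 -0.0004 -1.    ] w 0.050291255085498365 F [-8.3957  7.6291 24.3085] T [ 1.2789  1.3323 -0.2633] j [-0.7274  0.505   1.7021  0.0046  0.9297  0.3597] tips 0.1734
```

View pics/w16.png

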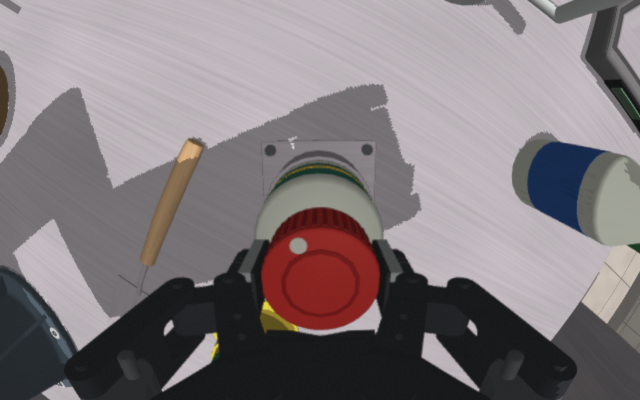

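>>> send_rows(steps=[[0,0,0,-1.3,0,0.003,0.12],[0,0,0,-1.3,0,0.002,0.12],[0,0,0,-1.3,0,0,0.12]])

```text
t: 16.15
position: [0.4528, -0.3398, 0.3008]
tool_rot: [[-0.652, 0.003, 0.758], [-0.758, 0.0, -0.652], [-0.002, -1.0, 0.002]]
wrist_force: [-7.1, 7.6, 17.4]
width: 0.0501
```

>>> send_rows(steps=[[0,0,0,-1.3,0,0.002,0.12],[0,0,0,-1.3,0,0,0.12],[0,0,0,-1,0,0,0.05],[0,0,0,-0.5,0,0,0]])

```text
t: 16.55
position: [0.4527, -0.3396, 0.3011]
tool_rot: [[-0.394, 0.002, 0.919], [-0.919, 0.0, -0.394], [-0.001, -1.0, 0.002]]
wrist_force: [-3.3, 2.5, 6.6]
width: 0.0502
```

```bash
python3 - <<'E'
from st import *
s=snap('wrist','w17.png')
E
```

```text
t 16.55 pos [ 0.4527 -0.3396  0.3011] jaw -0.40443887223607444 tilt y [ 0.0019  0.0003 -1.    ] w 0.050158939614086455 F [-3.3121  2.5321  6.6174] T [0.3204 0.4669 0.0255] j [-0.7261  0.5048  1.7015  0.0019  0.9341 -0.3228] tips 0.1734
```

View pics/w17.png

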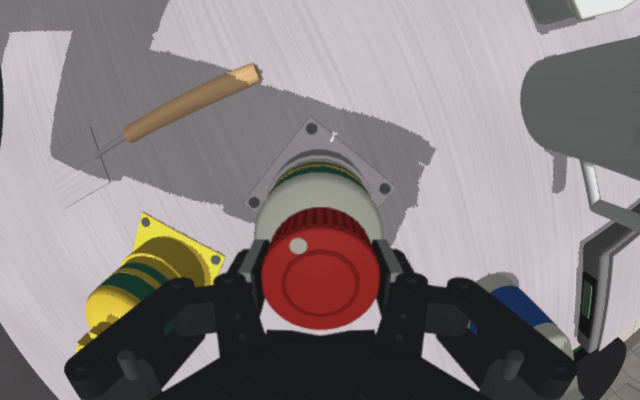

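The cap turned with the gripper: its dot stayed at (298,246) in the picture while the bottle's plate rotated, for a total turn of 1.14 rad. Now I lift straight up.

>>> send_rows(steps=[[0,0,0,4,0,0,0],[0,0,0,6,0,0,0],[0,0,0,8,0,0,0],[0,0,0,10,0,0,0]])

```text
t: 17.0
position: [0.4525, -0.3395, 0.3299]
tool_rot: [[-0.394, 0.001, 0.919], [-0.919, 0.001, -0.394], [-0.001, -1.0, 0.0]]
wrist_force: [0.1, 0.0, -0.5]
width: 0.0504
```

```bash
python3 - <<'E'
from st import *
s=snap('wrist','w18.png')
E
```

```text
t 17.0 pos [ 0.4525 -0.3395  0.3299] jaw -0.4054189410609162 tilt y [ 0.0008  0.001  -1.    ] w 0.05042673530507211 F [ 0.1325  0.047  -0.4843] T [ 0.0312  0.0389 -0.0276] j [-0.7262  0.4658  1.6812  0.0015  0.9947 -0.3217] tips 0.1734
```

View pics/w18.png

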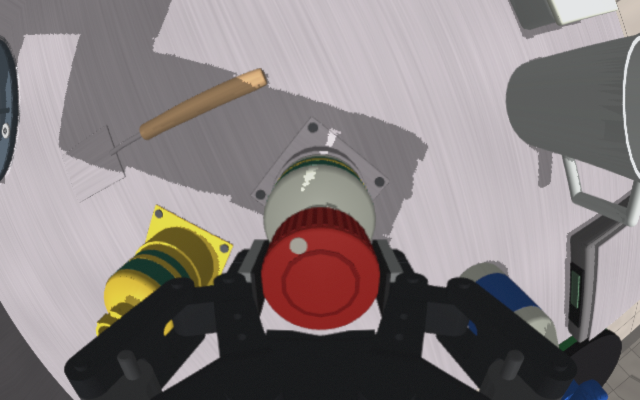

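The cap came away freely: the wrist force is about −0.5 N, and the gap to the shoulder at (325,200) is growing. I'll go on to the final height.

>>> send_rows(steps=[[0,0,0,12,0,0,0],[0,0,0,12,0,0,0],[0,0,0,12,0,0,0],[0,0,0,9,0,0,0],[0,0,0,0,0,0,0],[0,0,0,0,0,0,0],[0,0,0,0,0,0,0]])

```text
t: 17.75
position: [0.4528, -0.3398, 0.3822]
tool_rot: [[-0.394, 0.005, 0.919], [-0.919, -0.002, -0.394], [0.0, -1.0, 0.005]]
wrist_force: [-0.5, -0.3, -0.9]
width: 0.0505
```

```bash
python3 - <<'E'
from st import *
s=snap('wrist','w19.png');S=snap('scene','s19.png');T=snap('top','t19.png')
print('bottle_mouth scene',[(round(r['score'],2),np.round(r['xy']),atz(S,r['xy'],.150)) for r in bot.pinpoint('bottle_mouth','scene')],'expect',proj(S,[.4525,-.3405,.15]))
print('cap scene',[(round(r['score'],2),np.round(r['xy'])) for r in bot.pinpoint('cap_mid','scene')],proj(S,[.4525,-.3395,.215]))
u=cv2.imread('pics/s19.png');v=cv2.imread('pics/t19.png')
cv2.imwrite('pics/c19.png',np.hstack([cv2.resize(u[60:220,200:360],None,fx=2.5,fy=2.5,interpolation=cv2.INTER_CUBIC),cv2.resize(v[150:250,180:280],None,fx=4,fy=4,interpolation=cv2.INTER_CUBIC)]))
E
```

```text
t 17.75 pos [ 0.4528 -0.3398  0.3822] jaw -0.40541509182777524 tilt y [ 0.0047 -0.0025 -1.    ] w 0.05052637130552268 F [-0.527  -0.2702 -0.9053] T [-0.0228  0.0316 -0.0066] j [-0.7262  0.4028  1.6346  0.0014  1.099  -0.3214] tips 0.1734
bottle_mouth scene [(0.91, array([295., 112.]), array([ 0.2794, -0.3483,  0.15  ])), (0.83, array([263., 139.]), array([ 0.4509, -0.3462,  0.15  ]))] expect [263.5359 140.1753]
cap scene [(0.62, array([262., 124.])), (0.51, array([268., 140.]))] [261.1808 125.6133]
```

View pics/c19.png

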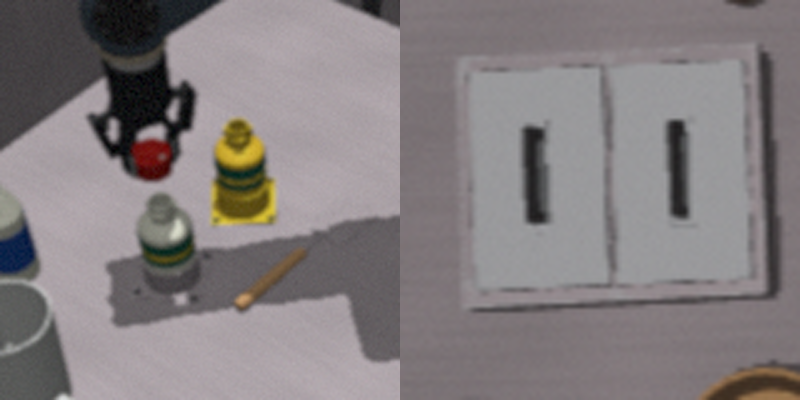

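View pics/s19.png

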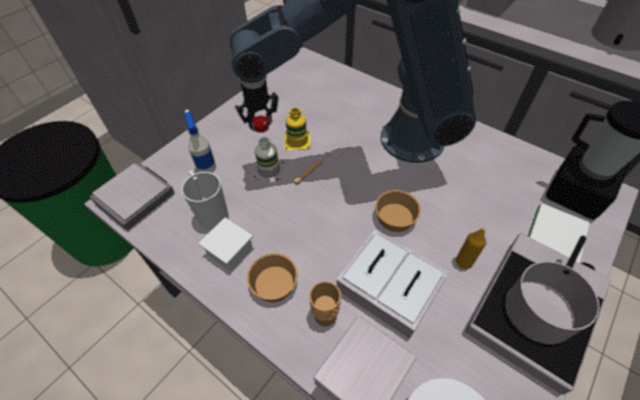

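View pics/w19.png

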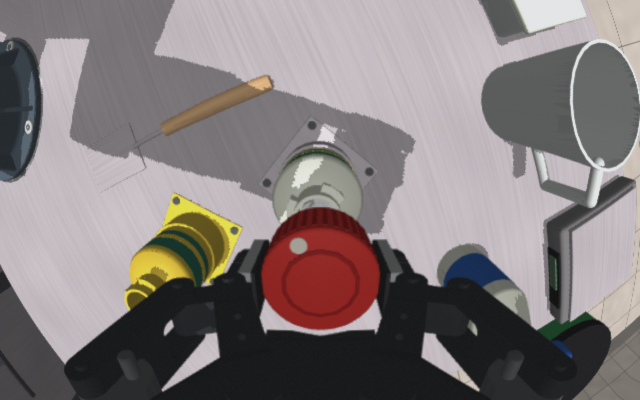

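>>> send_rows(steps=[[0,0,0,-5,0,0,0],[0,0,0,0,0,0,0],[0,0,0,0,0,0,0],[0,0,0,0,0,0,0]])

```text
t: 18.4
position: [0.4528, -0.3398, 0.376]
tool_rot: [[-0.394, 0.004, 0.919], [-0.919, -0.002, -0.394], [-0.0, -1.0, 0.004]]
wrist_force: [0.4, 1.3, -0.4]
width: 0.0503
```

```bash
python3 - <<'E'
from st import *
print(np.array(q['joint_velocities']))
print(bot.job_done())
E
```

```text
t 18.4 pos [ 0.4528 -0.3398  0.376 ] jaw -0.4054213702546523 tilt y [ 0.0036 -0.0015 -1.    ] w 0.050269296317155376 F [ 0.4149  1.2936 -0.3855] T [-0.0171 -0.0016 -0.0463] j [-0.7262  0.41    1.6405  0.0014  1.0874 -0.3215] tips 0.1734
[-0.0003  0.0007 -0.0015 -0.0021  0.0018 -0.0004]
the job is handed in; nothing more can be done
None
```

I put the loose lid on the open tomato pan and let go of it. Then I gripped the red cap, pressed it to its stop (about 6 mm), turned it about 1.14 rad anticlockwise while pressed, and lifted it off. The job was handed in at 18.4 s; no verdict is reported.

**Last checks:**
- **Lid:** the final top and scene pictures show it flat and square beside its twin on the other pan.
- **Cap:** it is gripped at 50 mm measured opening, level within 0.004 rad and at rest. It is about 1 mm off the bottle's axis, with its centre about 66 mm above the mouth, so the skirt is about 5 cm clear. It turned and lifted with the gripper, with no slip visible.
- **Bystanders:** none looks moved in the last scene picture.

**Checks that disagreed:**
- **Lid position:** while I held the lid, reading the far end of its bar as the bar itself put the lid's centre about 6.5 mm off. The lid's edges and the top camera agreed with each other, so I used those.
- **Network position of the seated handle:** the network's readings from the top and scene cameras differed by about 1 cm. I relied on edge and gap measurements, which put the lid within about 1 to 2 mm of the pan's centre.
- **Pressing force:** it briefly reached about 48 N at the wrist when the cap bottomed out, before I eased off.

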